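Feed a board carrier through the ioniser arch with the long push stick

ROBOT

A 6-joint arm with a two-finger parallel gripper is mounted at the origin on the work surface. World frame = base frame: x ahead of the robot, y to its left, z up, the work surface at z = 0. Lengths are in mm, angles in rad, forces in N, time in s.
With the tool pointing down it reaches from about 225 to 875 mm from the base axis. Payload 3.4 kg.
Tool frame: the origin (TCP) lies on the centre line of the jaws, within the pads' length; the fingertips stand 25 mm ahead of it and the grasp point (between the pads) lies 6 mm ahead of it; z points along the fingers, y is the line along which they close (so a half turn about z gives the same grasp; the last joint's range is limited). The gripper opens to 85 mm and grips with 20 to 120 N. Pads are 22 mm wide; open, the fingers measure 114 mm over their backs; the gripper's body (76 mm by 85 mm) begins 54 mm behind the grasp point. The pads swing forward as they close: fully open they stand 13 mm farther back than shut.
Start: joints at [1.02, 0.276, 1.505, -0, 1.361, -0.121], TCP at [239.615, 522.728, 256.328] pointing down, gripper open.
Joint ranges: [-2.89, 2.89], [-0.75, 2.08], [0.22, 2.7], [-1.18, 4.32], [0.11, 2.71], [-2.7, 2.7]. Speed limits (rad/s): [2.57, 2.57, 3.14, 3.14, 3.14, 3.14].

INTERFACE

Orientations are given as a unit quaternion [w, x, y, z].
In Python, from plant import state, read_camera, finish_job gives the robot as it stands.
- The arm moves only by the tool step_arm, never from a script. Its arguments are lists of equal length, an entry for each row: "rot": the turn, a rotation vector about the tool's x, y, z scaled (see below), a list of three; "travel": the shift along the tool's x, y, z scaled (see below), a list of three; "jaw": the opening, from -1 (shut) to 1 (fully open). In form: {"rot": [[wx, wy, wz], ...], "travel": [[x, y, z], ...], "jaw": [jaw, ...]}. A call has 1 to 12 rows; each row shifts and turns the commanded pose from where the row before left it, along the tool's axes as they then stand; what a row does not reach is not made up. The controller multiplies each number of a shift by 0.05 m and each number of a turn by 180 degrees. A row lasts 1/10 s, in which the tool goes at most 50 mm and 8.59 degrees, less where a joint would pass 70% of its speed; a pose out of reach is approached as far as the arm can. A call with a number of a shift or a turn outside -1 to 1 is refused whole. A call with a gripper value outside its range is refused whole. The fingers move at their own pace and stop on an object; the grip force is fixed at half the most. Time passes only in rows, so rows that do not move let the fingers close. It gives the time, the measured TCP pose, the force, the opening and the grip force at its end, in the units of the state.
- state(): the state, without advancing time (a new reading comes with each control period).
- read_camera(name): name is "side" or "top"; returns a dict with "img" (384x512x3 uint8, red, green, blue), "vfov" (degrees; the focal length in pixels is half the picture's height over the tangent of half this angle, whatever the lens; pixels are square), "cx", "cy" (the principal point, pixels), "camera_from_world" (4x4, takes a point from world to camera coordinates). Camera axes: x right, y down, z forward; pixel columns grow to the right and rows downward; lengths in mm; the calibration is good to about 2 mm. A picture is of the moment at which its call begins. There is no depth.
- finish_job(): hands the job in; it is judged then, once.
The state is a dict: "time": time; "qpos": joint angles; "dq": joint speeds; "tau": joint torques, N m; "eef_pos": TCP position; "eef_rot": TCP orientation; "wrist_force": force on the tool from outside, world axes, zero at the start; "torque": the same for the moment, N m; "width": finger opening in mm; "gripper_force": force on a finger pad.
Only numpy, scipy, OpenCV 4.12 (cv2) and the standard library are available. Lean on these libraries where they do the work, as an engineer would, in place of code of your own. Each camera call takes 0.05 s, during which the arm holds its last target. There are 200 camera calls.

TASK

Take the longer of the two white push sticks by its upright handle and use it to push the small board carrier lying in the aluminium guide channel, through under the grey arch, until it rests against the end stop. Then draw the stick out of the channel and stand it back on the bench on its flat foot bar, clear of the track. Do not touch the carrier with the gripper itself.

Things in the scene. Friction and masses are not known exactly. Their poses are not given: they have to be found in the camera images.
- track: Fixed aluminium feed track. Origin under the arch's centre, at bench height; x = feed direction (towards the robot's left, give or take 15 degrees), z up. Channel 44 mm wide, floor 8 mm above the bench, walls 8 thick, tops at 22 mm; open end at x = -150 mm, stop face (32 mm high) at x = 110. A grey arch spans x = -30 to 30: outside 90 wide, 58 high, clear height 32 mm above the channel floor. Elsewhere open on top.
- carrier_mid (a point): Centre of the board carrier: a loose black plastic block 42 mm long (x, along the channel), 38 wide, 18 high, with a green circuit board on top (23 high with chips), about 50 g, lying in the channel before the arch. The point is 9 mm above the channel floor. It slides by a light push (under 1 N). An empty carrier elsewhere on the bench is not used.
- stick_grip (a point): Grip point of the long white push stick (110 g, loose), mid-handle, 48 mm above its underside. x runs from handle to tip, z up. Foot bar 20 mm wide, 14 high, reaching 150 ahead of and 30 mm behind the point; upright handle 32 long (x), 16 thick (y), top 70 mm above the underside. A second stick with the same handle reaches only 70 mm ahead: too short.
- stick_tip (a point): Centre of the flat end face (20 mm wide, 14 high) of the long stick's foot bar, 7 mm above its underside, 150 mm ahead of the handle's middle; same axes as the grip point.
Not all that is in view belongs to the job. Leave any brown, pink or purple look-alike of the part that bears carrier_mid alone.

How it is judged:
By the outcome, as a careful person would: the job done as asked, in the order asked, and still so for the second after the job is handed in, with the robot touching nothing.
It also fails if it takes over 58 s, if anything falls off the work surface, if the arm or the gripper's body presses on something with over 40 N, if the wrist force passes 120 N, or if a joint passes its speed limit or range.

## Working session

There is one attempt and no reset: what is moved stays moved. The work goes in short steps, Python scripts to look and compute and a tool call to move; the robot and the scene stay as the last step left them, time stands still between calls to the robot, and variables do not carry over. Pictures are saved under pics/ and viewed, at most 10 in all, crops included, and the job is handed in when it is done.

Besides the shell and the picture viewer there is one more tool, called after "Request:" as name(argument=value, ...) on one line, values as JSON. step_arm: Moves the arm, as the interface text tells. Its arguments: {"type":"object","properties":{"rot":{"type":"array","items":{"type":"array","items":{"type":"number"}}},"travel":{"type":"array","items":{"type":"array","items":{"type":"number"}}},"jaw":{"type":"array","items":{"type":"number"}}},"required":["rot","travel","jaw"]}

```bash
mkdir -p pics; cat > h.py <<'E'
import numpy as np, cv2
from plant import state, read_camera, finish_job
def ray(c,u,v):
    h=c["img"].shape[0]; f=h/2/np.tan(np.radians(c["vfov"]/2))
    T=np.array(c["camera_from_world"]); R=T[:3,:3]; o=-R.T@T[:3,3]
    return o, R.T@np.array([(u-c["cx"])/f,(v-c["cy"])/f,1])
def at(c,u,v,z):
    o,d=ray(c,u,v); return o+d*(z-o[2])/d[2]
def proj(c,p):
    h=c["img"].shape[0]; f=h/2/np.tan(np.radians(c["vfov"]/2))
    T=np.array(c["camera_from_world"]); q=T[:3,:3]@np.array(p)+T[:3,3]
    return q[:2]/q[2]*f+[c["cx"],c["cy"]]
def save(c,name,box=None,s=1):
    im=c["img"][...,::-1]
    if box: im=im[box[1]:box[3],box[0]:box[2]]
    cv2.imwrite("pics/"+name,cv2.resize(im,None,fx=s,fy=s,interpolation=cv2.INTER_CUBIC))
E
python3 - <<'E'
from h import *
import pickle
cs={n:read_camera(n) for n in("top","side")}
pickle.dump(cs,open("c0.pkl","wb"))
for n,c in cs.items(): save(c,n+"0.png",None,1.5); print(n,c["vfov"],c["cx"],c["cy"],np.round(c["camera_from_world"],3).tolist())
print(state())
E
```

```text
top 43.781585761136306 254.35344827517469 190.10437254764048 [[0.022, -1.0, 0.017, -26.776], [-0.982, -0.025, -0.189, 614.3], [0.189, -0.012, -0.982, 1024.965], [0.0, 0.0, 0.0, 1.0]]
side 50.44989007784714 258.9976644133789 187.81940602459483 [[0.752, -0.659, -0.007, -459.072], [-0.394, -0.441, -0.806, 289.454], [0.529, 0.609, -0.592, 778.7], [0.0, 0.0, 0.0, 1.0]]
{'time': 0.1, 'qpos': array([ 1.01997165e+00,  2.76564350e-01,  1.50600978e+00, -9.82912166e-06,
        1.36067513e+00, -1.21005308e-01]), 'dq': array([-0.00140358, -0.00143856, -0.00273708, -0.00168963,  0.00015405,
        0.00017025]), 'tau': array([ 6.98714248e-04, -4.17697585e+01, -2.46405387e+01, -5.16348632e-05,
        5.88865281e-03, -8.91393626e-09]), 'eef_pos': array([239.39597046, 522.33393061, 255.50627686]), 'eef_rot': array([-2.68499192e-04,  2.13258111e-01,  9.76995543e-01, -7.83592727e-04]), 'wrist_force': array([-0.54977824,  0.36858891, -0.01898226]), 'torque': array([ 0.00758507, -0.02808059, -0.07449425]), 'gripper_force': 0.0, 'width': 85.35599025976254}
```

View pics/top0.png

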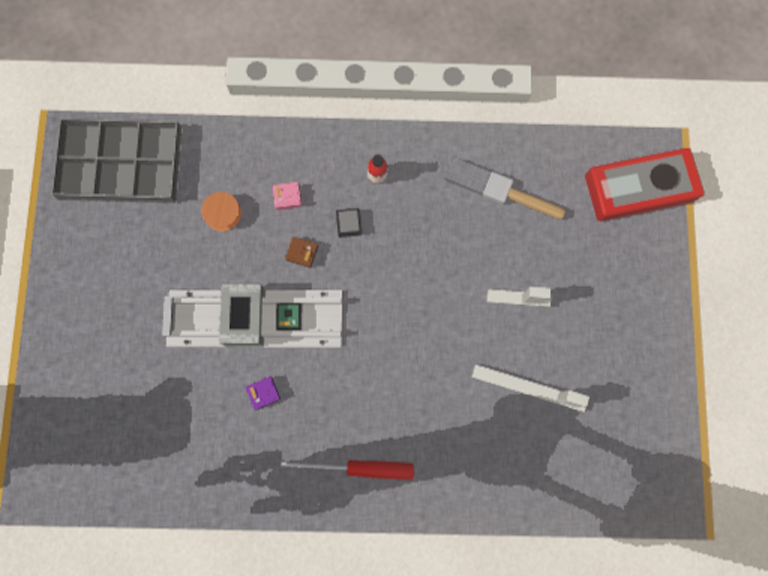

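View pics/side0.png

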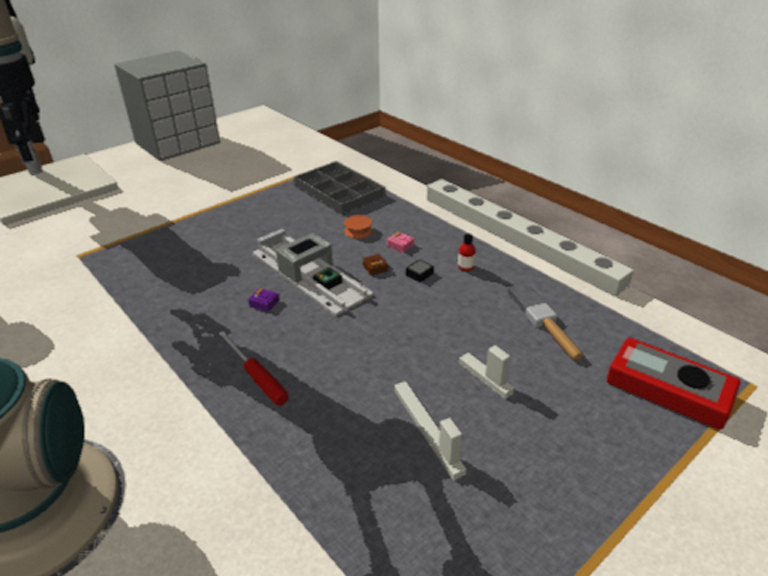

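The top view shows the track from (165,318) on the left, the stop end, to (342,318), the open end. The carrier with the green board is at (288,317). Two white sticks: the short one at (487–551, 296) and the long one at (473,373)–(588,402). The lower one is the long stick, with its tip on the left. I'm enlarging both areas to confirm.

```bash
python3 - <<'E'
from h import *
import pickle
cs=pickle.load(open("c0.pkl","rb"));c=cs["top"]
a=cv2.resize(c["img"][180:240,100:240,::-1],None,fx=5,fy=5,interpolation=cv2.INTER_CUBIC)
b=cv2.resize(c["img"][235:285,305:445,::-1],None,fx=5,fy=5,interpolation=cv2.INTER_CUBIC)
cv2.imwrite("pics/crop1.png",np.vstack([a,b]))
E
```

```text
(no output)
```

View pics/crop1.png

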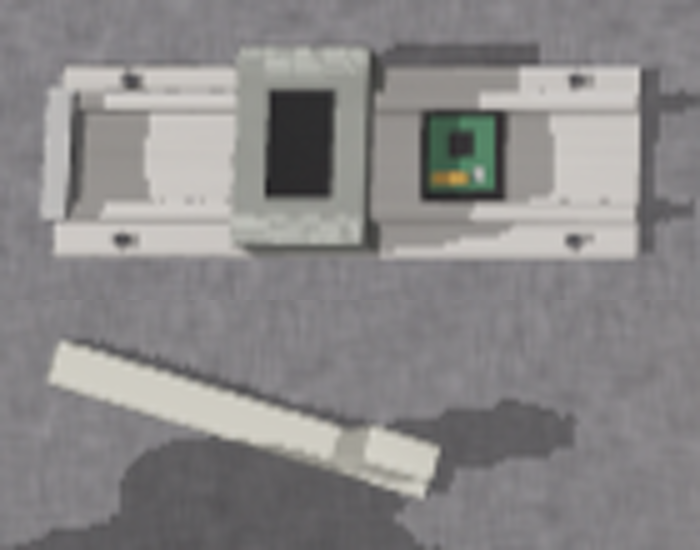

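The crop confirms it: the lower stick (foot bar about 375 crop-px long, tip at the left end, handle at the right) is the long one, and the black carrier with the green board lies before the arch. I'm fitting the stick's pose by silhouette and the track and carrier from edges.

```bash
cat > fit.py <<'E'
from h import *
from scipy.optimize import minimize
def box(x0,x1,w,z0,z1): return np.array([[x,y,z] for x in(x0,x1) for y in(-w,w) for z in(z0,z1)],float)
STICK=[box(-30,150,10,0,14),box(-16,16,8,0,70)]
def sil(c,p,z,s=4):
    x,y,a=p; R=np.array([[np.cos(a),-np.sin(a),0],[np.sin(a),np.cos(a),0],[0,0,1]])
    m=np.zeros((384*s,512*s),np.uint8)
    for b in STICK:
        q=np.array([proj(c,R@v+[x,y,z]) for v in b]); h=cv2.convexHull(((q+.5)*s).astype(np.int32)); cv2.fillConvexPoly(m,h,255)
    return cv2.resize(m,(512,384),interpolation=cv2.INTER_AREA)/255.
def fit(cs,p0,z=0,thr=125):
    ms=[]
    for c in cs:
        im=c["img"].astype(float); m=(im.min(2)>thr).astype(float)
        near=cv2.dilate((sil(c,p0,z)>0).astype(np.uint8),np.ones((9,9)))
        ms.append((m,near))
    def cost(p): return sum((np.abs(sil(c,p,z)-m)*n).sum() for c,(m,n) in zip(cs,ms))
    r=minimize(cost,p0,method="Nelder-Mead",options=dict(initial_simplex=np.array(p0)+np.array([[0,0,0],[8,0,0],[0,8,0],[0,0,.08]]),maxiter=150))
    return r.x,r.fun,sum(m[n>0].sum() for m,n in ms)
E
python3 - <<'E'
from fit import *
import pickle
cs=pickle.load(open("c0.pkl","rb"));c=cs["top"]
A=lambda x,y,z:at(c,100+x/5-.5,180+y/5-.5,z)[:2].round(1)
B=lambda x,y,z:at(c,305+x/5-.5,235+(y-300)/5-.5,z)[:2].round(1)
print("open end z8",A(640,67,8),A(640,258,8)); print("stop-end z8",A(65,67,8),A(54,258,8))
print("arch top z58",[A(*p,58) for p in((238,48),(370,48),(368,245),(234,245))])
print("board z27",[A(*p,27) for p in((425,113),(505,113),(505,198),(425,198))])
print("stop top z40",A(48,90,40),A(42,218,40),A(72,90,40),A(70,218,40))
t=[B(62,340,14),B(50,383,14)];h=[B(372,426,70),B(440,448,70)]
print("stick",t,h, B(440,448,70),B(425,498,0))
tip=(t[0]+t[1])/2; d=t[1]-t[0]; 
yaw=np.arctan2(tip[1]-h[0][1],tip[0]-h[0][0])
p0=[tip[0]-150*np.cos(yaw),tip[1]-150*np.sin(yaw),yaw];print(p0)
for k in([cs["top"],cs["side"]],[cs["top"]],[cs["side"]]): print(fit(k,p0))
E
```

```text
open end z8 [616.1  50.6] [525.5  47.7]
stop-end z8 [609.3 321.8] [519.  319.9]
arch top z58 [array([611.1, 230.3]), array([612.6, 170.8]), array([523.2, 166.9]), array([521.8, 226.3])]
board z27 [array([588.4, 148.6]), array([589.4, 111.6]), array([549.7, 109.9]), array([548.8, 146.7])]
stop top z40 [592.7 319.5] [533.9 317.6] [593.  308.6] [534.2 305. ]
stick [array([ 503.3, -160.6]), array([ 483.3, -155. ])] [array([ 464.2, -288.5]), array([ 455.3, -318.1])] [ 455.3 -318.1] [ 435.1 -331.6]
[np.float64(460.70112737524), np.float64(-304.21486776825185), np.float64(1.3517223586668763)]
(array([ 455.38836488, -295.3256426 ,    1.3004216 ]), np.float64(970.9686274509802), np.float64(2003.0))
(array([ 455.5330102 , -293.17379319,    1.30732228]), np.float64(590.4705882352941), np.float64(1296.0))
(array([ 454.73979319, -295.18388931,    1.28429175]), np.float64(362.7254901960784), np.float64(707.0))
```

```bash
python3 - <<'E'
from fit import *
import pickle
cs=pickle.load(open("c0.pkl","rb"));c=cs["top"]
p0=[455,-304,1.31]
for thr in(140,160):
  for k in([cs["top"],cs["side"]],[cs["top"]],[cs["side"]]): print(thr,*fit(k,p0,0,thr))
print("short",[at(c,u/1.5,v/1.5,z).round(0) for u,v,z in((487,292,14),(487,301,14),(550,288,70),(550,304,70))])
for n in cs: # overlay
  im=cs[n]["img"][...,::-1].copy(); m=sil(cs[n],fit(list(cs.values()),p0,0,150)[0],0)>.5
  cn,_=cv2.findContours(m.astype(np.uint8),0,1); 
  x,y=(305,235) if n=="top" else (255,245)
  b=cv2.resize(im[y:y+75,x:x+120],None,fx=5,fy=5)
  cv2.polylines(b,[((k-[x,y])*5+2).astype(np.int32) for k in cn],True,(0,0,255),1); cv2.imwrite(f"pics/o_{n}.png",b)
a=[cv2.imread(f"pics/o_{n}.png") for n in cs]; cv2.imwrite("pics/o.png",cv2.resize(np.vstack(a),(480,600)))
E
```

```text
140 [ 452.85896793 -300.46442554    1.28721418] 643.5450980392156 1258.0
140 [ 453.64552038 -301.13383998    1.29723768] 75.88235294117646 738.0
140 [ 453.96085291 -294.06703814    1.26178386] 534.1686274509804 520.0
160 [ 452.77474136 -299.6943819     1.28767142] 813.035294117647 1053.0
160 [ 453.11211025 -300.50269364    1.30177742] 190.33333333333331 602.0
160 [ 454.62962963 -296.96296296    1.26185185] 602.2274509803922 451.0
short [array([ 617., -179.,   14.]), array([ 602., -179.,   14.]), array([ 615., -265.,   70.]), array([ 590., -264.,   70.])]
```

View pics/o.png

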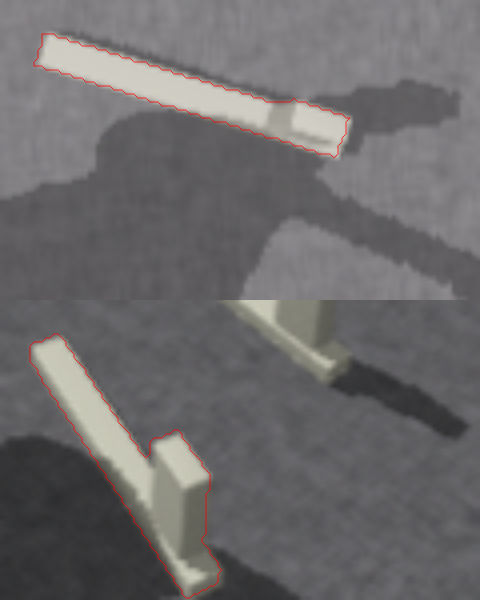

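The overlay matches the outline in both views: the grip point is at (453.5, -301) with yaw 74.3°. The track origin is about (567.2, 198.6) at 91.4°, and the carrier is at track x ≈ -69. I'm moving above the stick.

Request:
step_arm(rot=[[0, 0, 0.045], [0, 0, 0.045], [0, 0, 0.045], [0, 0, 0.045], [0, 0, 0.045], [0, 0, 0.045], [0, 0, 0.045], [0, 0, 0.045], [0, 0, 0.045], [0, 0, 0.045]], travel=[[0, 0, 0], [0, 0, 0], [0, 0, 0], [0, 0, 0], [0, 0, 0], [0, 0, 0], [0, 0, 0], [0, 0, 0], [0, 0, 0], [0, 0, 0]], jaw=[1, 1, 1, 1, 1, 1, 1, 1, 1, 1])

```text
time: 1.1
eef_pos: [239.5, 522.4, 255.8]
eef_rot: [0.0, 0.798, 0.602, -0.001]
wrist_force: [-1.0, 0.3, -0.8]
width: 85.1
gripper_force: 0.0
```

Request:
step_arm(rot=[[0, 0, 0], [0, 0, 0], [0, 0, 0], [0, 0, 0], [0, 0, 0], [0, 0, 0], [0, 0, 0], [0, 0, 0], [0, 0, 0], [0, 0, 0], [0, 0, 0], [0, 0, 0]], travel=[[-0.61, 0.36, 0], [-0.61, 0.36, 0], [-0.61, 0.36, 0], [-0.61, 0.36, 0], [-0.61, 0.36, 0], [-0.61, 0.36, 0], [-0.61, 0.36, 0], [-0.61, 0.36, 0], [-0.61, 0.36, 0], [-0.61, 0.36, 0], [-0.61, 0.36, 0], [-0.61, 0.36, 0]], jaw=[1, 1, 1, 1, 1, 1, 1, 1, 1, 1, 1, 1])

```text
time: 2.3
eef_pos: [348.8, 110.7, 256.1]
eef_rot: [-0.0, 0.797, 0.605, -0.0]
wrist_force: [1.3, 0.2, 0.7]
width: 85.5
gripper_force: 0.0
```

Request:
step_arm(rot=[[0, 0, 0], [0, 0, 0], [0, 0, 0], [0, 0, 0], [0, 0, 0], [0, 0, 0], [0, 0, 0], [0, 0, 0], [0, 0, 0], [0, 0, 0], [0, 0, 0], [0, 0, 0]], travel=[[-0.61, 0.36, 0], [-0.61, 0.36, 0], [-0.61, 0.36, 0], [-0.61, 0.36, 0], [-0.61, 0.36, 0], [-0.61, 0.36, 0], [-0.61, 0.36, 0], [-0.61, 0.36, 0], [-0.61, 0.36, 0], [-0.61, 0.36, 0], [0, 0, 0], [0, 0, 0]], jaw=[1, 1, 1, 1, 1, 1, 1, 1, 1, 1, 1, 1])

```text
time: 3.5
eef_pos: [439.8, -230.3, 255.5]
eef_rot: [-0.001, 0.797, 0.604, -0.0]
wrist_force: [-0.7, 0.7, -0.9]
width: 85.3
gripper_force: 0.0
```

```bash
cat > go.py <<'E'
import sys
from h import *
from scipy.spatial.transform import Rotation as Rn
# go.py x y z yawdeg : shift (units, present tool axes; and axes after turning) and turn to get there
def go(x,y,z,yaw):
    s=state(); w,a,b,c=s["eef_rot"]; R=Rn.from_quat([a,b,c,w])
    h=np.radians(yaw); G=Rn.from_matrix(np.array([[np.cos(h),np.sin(h),0],[np.sin(h),-np.cos(h),0],[0,0,-1]]))
    d=np.array([x,y,z])-s["eef_pos"]
    print("t",s["time"],"pos",s["eef_pos"].round(1),"F",s["wrist_force"].round(1),"width",round(s["width"],1),"grip",round(s["gripper_force"],1))
    print("rot",((R.inv()*G).as_rotvec()/np.pi).round(4),"travel now",(R.inv().apply(d)/50).round(3),"after turn",(G.inv().apply(d)/50).round(3))
if __name__=="__main__": go(*map(float,sys.argv[1:]))
E
python3 go.py 453.5 -301 54 74.3
```

```text
t 3.5 pos [ 439.8 -230.3  255.5] F [-0.7  0.7 -0.9] width 85.3 grip 0.0
rot [-0.0006 -0.0004 -0.0001] travel now [-1.293  0.654  4.027] after turn [-1.288  0.646  4.03 ]
```

Request:
step_arm(rot=[[0, 0, 0], [0, 0, 0], [0, 0, 0], [0, 0, 0], [0, 0, 0], [0, 0, 0], [0, 0, 0], [0, 0, 0], [0, 0, 0], [0, 0, 0], [0, 0, 0]], travel=[[-0.32, 0.163, 0], [-0.32, 0.163, 0], [-0.32, 0.163, 0], [-0.32, 0.163, 0], [0, 0, 0.45], [0, 0, 0.45], [0, 0, 0.45], [0, 0, 0.45], [0, 0, 0.45], [0, 0, 0.3], [0, 0, 0]], jaw=[1, 1, 1, 1, 1, 1, 1, 1, 1, 1, 1])

```text
time: 4.6
eef_pos: [453.4, -300.5, 126.5]
eef_rot: [-0.002, 0.797, 0.604, -0.001]
wrist_force: [0.0, -0.1, -0.2]
width: 85.6
gripper_force: 0.0
```

```bash
python3 go.py 453.5 -301 54 74.3; python3 - <<'E'
from h import *
c=read_camera("side"); a=cv2.resize(c["img"][230:330,240:360,::-1],None,fx=5,fy=5,interpolation=cv2.INTER_CUBIC); cv2.imwrite("pics/s1.png",a)
E
```

```text
t 4.6 pos [ 453.4 -300.5  126.5] F [ 0.  -0.1 -0.2] width 85.6 grip 0.0
rot [-0.0014 -0.0007  0.0003] travel now [-0.012  0.012  1.449] after turn [-0.009  0.006  1.45 ]
```

View pics/s1.png

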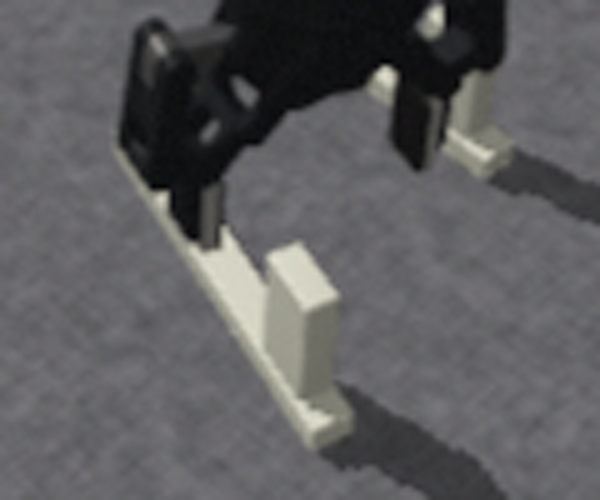

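The open pads straddle the handle (crop ~(300,270)) and the gripper is aligned with the stick. I'm descending and gripping.

Request:
step_arm(rot=[[-0.001, -0.001, 0], [0, 0, 0], [0, 0, 0], [0, 0, 0], [0, 0, 0], [0, 0, 0], [0, 0, 0], [0, 0, 0], [0, 0, 0], [0, 0, 0], [0, 0, 0], [0, 0, 0]], travel=[[0, 0, 0.25], [0, 0, 0.25], [0, 0, 0.25], [0, 0, 0.25], [0, 0, 0.25], [0, 0, 0.2], [0, 0, 0], [0, 0, 0], [0, 0, 0], [0, 0, 0], [0, 0, 0], [0, 0, 0]], jaw=[1, 1, 1, 1, 1, 1, 1, 0, -1, -1, -1, -1])

```text
time: 5.85
eef_pos: [454.7, -300.8, 56.6]
eef_rot: [0.003, 0.797, 0.604, -0.0]
wrist_force: [-1.3, 0.1, 1.8]
width: 15.3
gripper_force: 60.4
```

Request:
step_arm(rot=[[0, 0, 0], [0, 0, 0], [0, 0, 0], [0, 0, 0]], travel=[[0, 0, 0], [0, 0, 0], [0, 0, 0], [0, 0, 0]], jaw=[-1, -1, -1, -1])

```text
time: 6.25
eef_pos: [454.7, -300.9, 56.6]
eef_rot: [0.002, 0.797, 0.604, -0.0]
wrist_force: [0.2, 0.1, 4.8]
width: 15.5
gripper_force: 60.7
```

```bash
python3 go.py 573.7 -66 140 91.4
```

```text
t 6.25 pos [ 454.7 -300.9   56.6] F [0.2 0.1 4.8] width 15.5 grip 60.7
rot [ 0.001   0.0012 -0.0946] travel now [ 5.16   1.033 -1.681] after turn [ 4.638  2.494 -1.668]
```

Request:
step_arm(rot=[[0, 0, 0], [0, 0, 0], [0, 0, 0], [0, 0, 0], [0, 0, 0], [0, 0, 0], [0, 0, -0.024], [0, 0, -0.024], [0, 0, -0.024], [0, 0, -0.024]], travel=[[0, 0, -0.1], [0, 0, -0.25], [0, 0, -0.3], [0, 0, -0.3], [0, 0, -0.35], [0, 0, -0.35], [0, 0, 0], [0, 0, 0], [0, 0, 0], [0, 0, 0]], jaw=[-1, -1, -1, -1, -1, -1, -1, -1, -1, -1])

```text
time: 7.25
eef_pos: [454.4, -300.4, 139.5]
eef_rot: [0.002, 0.696, 0.718, -0.001]
wrist_force: [0.5, -0.8, -1.1]
width: 15.4
gripper_force: 59.9
```

Request:
step_arm(rot=[[0, 0, 0], [0, 0, 0], [0, 0, 0], [0, 0, 0], [0, 0, 0], [0, 0, 0], [0, 0, 0], [0, 0, 0], [0, 0, 0], [0, 0, 0], [0, 0, 0], [0, 0, 0]], travel=[[0.2, 0.11, 0], [0.46, 0.25, 0], [0.46, 0.25, 0], [0.46, 0.25, 0], [0.46, 0.25, 0], [0.46, 0.25, 0], [0.46, 0.25, 0], [0.46, 0.25, 0], [0.46, 0.25, 0], [0.46, 0.25, 0], [0.24, 0.13, 0], [0, 0, 0]], jaw=[-1, -1, -1, -1, -1, -1, -1, -1, -1, -1, -1, -1])

```text
time: 8.45
eef_pos: [572.7, -66.1, 138.3]
eef_rot: [0.002, 0.696, 0.718, -0.0]
wrist_force: [-1.3, -0.4, -0.8]
width: 15.4
gripper_force: 59.9
```

```bash
python3 go.py 573.7 -66 66.5 91.4; python3 - <<'E'
from fit import *
import pickle
s=state(); p=s["eef_pos"]
cs=[read_camera("top"),read_camera("side")]; pickle.dump(cs,open("c1.pkl","wb"))
z=p[2]-56.6
cut=[]
for c,b in zip(cs,[(160,150,320,270),(180,130,340,250)]):
  im=c["img"][...,::-1]; m=sil(c,[p[0],p[1],np.radians(91.4)],z)>.5
  cn,_=cv2.findContours(m.astype(np.uint8),0,1)
  k=cv2.resize(im[b[1]:b[3],b[0]:b[2]],None,fx=2.5*1.0,fy=2.5,interpolation=cv2.INTER_CUBIC) if 0 else cv2.resize(im[b[1]:b[3],b[0]:b[2]],(400,300),interpolation=cv2.INTER_CUBIC)
  cv2.polylines(k,[((q-[b[0],b[1]])*2.5+1).astype(np.int32) for q in cn],True,(0,0,255),1); cut.append(k)
cv2.imwrite("pics/h1.png",np.hstack(cut))
E
```

```text
t 8.45 pos [572.7 -66.1 138.3] F [-1.3 -0.4 -0.8] width 15.4 grip 59.9
rot [0.0008 0.0011 0.002 ] travel now [0.007 0.016 1.437] after turn [0.002 0.019 1.437]
```

View pics/h1.png

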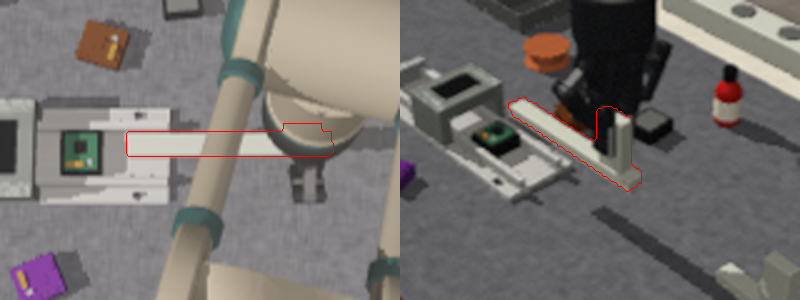

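The held stick matches its predicted outline in both views. Its tip is above the channel behind the carrier. I'm lowering it into the open end.

Request:
step_arm(rot=[[0.001, 0.001, 0.002], [0, 0, 0], [0, 0, 0], [0, 0, 0], [0, 0, 0], [0, 0, 0], [0, 0, 0], [0, 0, 0], [0, 0, 0]], travel=[[0, 0.02, 0.1], [0, 0, 0.2], [0, 0, 0.25], [0, 0, 0.25], [0, 0, 0.25], [0, 0, 0.2], [0, 0, 0.1], [0, 0, 0.07], [0, 0, 0]], jaw=[-1, -1, -1, -1, -1, -1, -1, -1, -1])

```text
time: 9.45
eef_pos: [573.1, -67.9, 66.8]
eef_rot: [-0.0, 0.699, 0.715, -0.001]
wrist_force: [-0.1, 0.3, -1.0]
width: 15.3
gripper_force: 59.9
```

```bash
python3 go.py 569.3 112 66 91.4; python3 - <<'E'
from fit import *
s=state(); p=s["eef_pos"]
cs=[read_camera("top"),read_camera("side")]
z=p[2]-56.6
cut=[]
for c,b in zip(cs,[(160,150,320,270),(180,130,340,250)]):
  im=c["img"][...,::-1]; m=sil(c,[p[0],p[1],np.radians(91.4)],z)>.5
  cn,_=cv2.findContours(m.astype(np.uint8),0,1)
  k=cv2.resize(im[b[1]:b[3],b[0]:b[2]],(400,300),interpolation=cv2.INTER_CUBIC)
  cv2.polylines(k,[((q-[b[0],b[1]])*2.5+1).astype(np.int32) for q in cn],True,(0,0,255),1); cut.append(k)
cv2.imwrite("pics/h2.png",np.hstack(cut))
E
```

```text
t 9.45 pos [573.1 -67.9  66.8] F [-0.1  0.3 -1. ] width 15.3 grip 59.9
rot [-0.0005  0.0002 -0.0005] travel now [3.599 0.006 0.014] after turn [3.599 0.012 0.016]
```

View pics/h2.png

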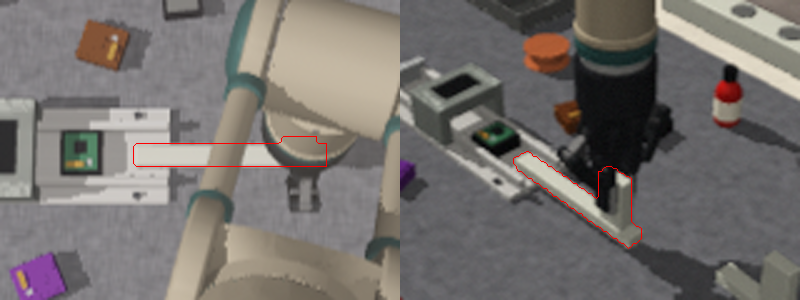

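The stick lies in the channel, clear of both walls, with its tip about 25 mm behind the carrier. Pushing.

Request:
step_arm(rot=[[0, 0, 0], [0, 0, 0], [0, 0, 0], [0, 0, 0], [0, 0, 0], [0, 0, 0], [0, 0, 0], [0, 0, 0], [0, 0, 0], [0, 0, 0], [0, 0, 0], [0, 0, 0]], travel=[[0.1, 0, 0], [0.15, 0, 0], [0.1, 0, 0], [0.08, 0, 0], [0.1, 0, 0], [0.15, 0, 0], [0.15, 0, 0], [0.15, 0, 0], [0.15, 0, 0], [0.15, 0, 0], [0.15, 0, 0], [0.15, 0, 0]], jaw=[-1, -1, -1, -1, -1, -1, -1, -1, -1, -1, -1, -1])

```text
time: 10.75
eef_pos: [571.3, 11.6, 67.1]
eef_rot: [-0.0, 0.699, 0.715, -0.001]
wrist_force: [0.4, 0.2, -1.2]
width: 15.6
gripper_force: 59.9
```

Request:
step_arm(rot=[[0, 0, 0], [0, 0, 0], [0, 0, 0], [0, 0, 0], [0, 0, 0], [0, 0, 0], [0, 0, 0], [0, 0, 0], [0, 0, 0], [0, 0, 0], [0, 0, 0], [0, 0, 0]], travel=[[0.15, 0, 0], [0.15, 0, 0], [0.15, 0, 0], [0.15, 0, 0], [0.15, 0, 0], [0.15, 0, 0], [0.15, 0, 0], [0.15, 0, 0], [0.15, 0, 0], [0.15, 0, 0], [0.1, 0, 0], [0.1, 0, 0]], jaw=[-1, -1, -1, -1, -1, -1, -1, -1, -1, -1, -1, -1])

```text
time: 11.95
eef_pos: [569.4, 96.4, 67.0]
eef_rot: [-0.0, 0.699, 0.715, -0.001]
wrist_force: [0.2, -0.2, -0.4]
width: 15.4
gripper_force: 59.9
```

```bash
python3 go.py 569.3 116.6 66 91.4
```

```text
t 11.95 pos [569.4  96.4  67. ] F [ 0.2 -0.2 -0.4] width 15.4 grip 59.9
rot [-0.0003  0.0003 -0.0005] travel now [0.404 0.007 0.02 ] after turn [0.404 0.007 0.021]
```

Request:
step_arm(rot=[[0, 0, 0], [0, 0, 0], [0, 0, 0], [0, 0, 0], [0, 0, 0], [0, 0, 0], [0, 0, 0], [0, 0, 0]], travel=[[0.05, 0, 0], [0.05, 0, 0], [0.05, 0, 0], [0.05, 0, 0], [0.04, 0, 0], [0.04, 0, 0], [0.04, 0, 0], [0, 0, 0]], jaw=[-1, -1, -1, -1, -1, -1, -1, -1])

```text
time: 12.75
eef_pos: [569.1, 112.2, 67.0]
eef_rot: [-0.0, 0.699, 0.715, -0.001]
wrist_force: [0.1, -0.2, -2.3]
width: 15.4
gripper_force: 59.9
```

```bash
python3 go.py 569.3 116.6 66 91.4; python3 - <<'E'
from h import *
cs=[read_camera("top"),read_camera("side")]
cut=[cv2.resize(c["img"][b[1]:b[3],b[0]:b[2],::-1],(400,300),interpolation=cv2.INTER_CUBIC) for c,b in zip(cs,[(90,165,190,240),(150,130,250,205)])]
cv2.imwrite("pics/h3.png",np.hstack(cut))
E
```

```text
t 12.75 pos [569.1 112.2  67. ] F [ 0.1 -0.2 -2.3] width 15.4 grip 59.9
rot [-0.0003  0.0002 -0.0005] travel now [0.087 0.007 0.02 ] after turn [0.087 0.007 0.02 ]
```

View pics/h3.png

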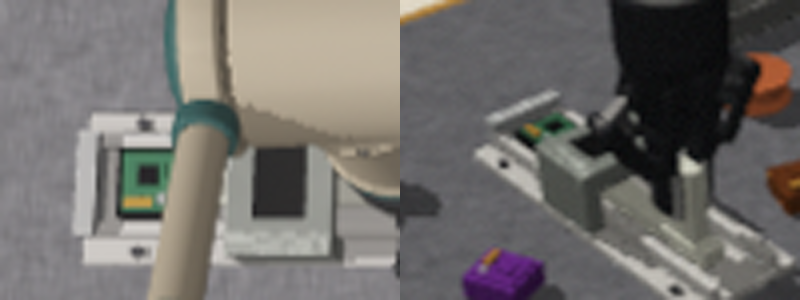

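The carrier is through the arch and the board's edge (crop x≈120) is still a few mm short of the stop face (x≈97). I'm creeping forward until the force rises.

Request:
step_arm(rot=[[0, 0, 0], [0, 0, 0], [0, 0, 0], [0, 0, 0]], travel=[[0.03, 0, 0], [0.03, 0, 0], [0.02, 0, 0], [0, 0, 0]], jaw=[-1, -1, -1, -1])

```text
time: 13.25
eef_pos: [569.0, 116.1, 67.0]
eef_rot: [-0.0, 0.699, 0.715, -0.001]
wrist_force: [-0.3, 0.1, -0.8]
width: 15.6
gripper_force: 59.9
```

Request:
step_arm(rot=[[0, 0, 0], [0, 0, 0], [0, 0, 0]], travel=[[0.02, 0, 0], [0.02, 0, 0], [0, 0, 0]], jaw=[-1, -1, -1])

```text
time: 13.55
eef_pos: [568.9, 118.1, 67.0]
eef_rot: [-0.0, 0.699, 0.715, -0.001]
wrist_force: [0.4, -0.3, -1.6]
width: 15.3
gripper_force: 59.9
```

Request:
step_arm(rot=[[0, 0, 0], [0, 0, 0], [0, 0, 0]], travel=[[0.02, 0, 0], [0.02, 0, 0], [0, 0, 0]], jaw=[-1, -1, -1])

```text
time: 13.85
eef_pos: [568.9, 120.1, 67.0]
eef_rot: [-0.0, 0.699, 0.715, -0.001]
wrist_force: [-0.0, -0.0, -1.1]
width: 15.4
gripper_force: 59.9
```

```bash
python3 go.py 569.3 118 66 91.4; python3 - <<'E'
from h import *
cs=[read_camera("top"),read_camera("side")]
cut=[cv2.resize(c["img"][b[1]:b[3],b[0]:b[2],::-1],(400,300),interpolation=cv2.INTER_CUBIC) for c,b in zip(cs,[(100,180,152,219),(160,145,212,184)])]
cv2.imwrite("pics/h4.png",np.hstack(cut))
E
```

```text
t 13.85 pos [568.9 120.1  67. ] F [-0.  -0.  -1.1] width 15.4 grip 59.9
rot [-0.0003  0.0002 -0.0006] travel now [-0.043  0.007  0.021] after turn [-0.043  0.007  0.02 ]
```

View pics/h4.png

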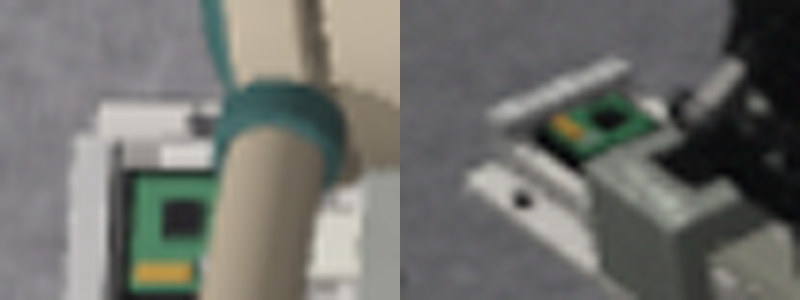

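Almost there: the carrier's edge (crop x≈122) is within 1–2 mm of the stop face (x≈112). Continuing in 1 mm steps.

Request:
step_arm(rot=[[0, 0, 0], [0, 0, 0], [0, 0, 0]], travel=[[0.02, 0, 0], [0.01, 0, 0], [0, 0, 0]], jaw=[-1, -1, -1])

```text
time: 14.25
eef_pos: [568.9, 121.5, 67.0]
eef_rot: [-0.0, 0.699, 0.715, -0.001]
wrist_force: [-0.5, -0.1, -0.7]
width: 15.5
gripper_force: 59.9
```

Request:
step_arm(rot=[[0, 0, 0], [0, 0, 0], [0, 0, 0]], travel=[[0.02, 0, 0], [0, 0, 0], [0, 0, 0]], jaw=[-1, -1, -1])

```text
time: 14.55
eef_pos: [568.9, 122.5, 67.0]
eef_rot: [-0.0, 0.699, 0.715, -0.001]
wrist_force: [0.1, 0.4, -1.4]
width: 15.7
gripper_force: 59.9
```

Request:
step_arm(rot=[[0, 0, 0], [0, 0, 0], [0, 0, 0]], travel=[[0.02, 0, 0], [0, 0, 0], [0, 0, 0]], jaw=[-1, -1, -1])

```text
time: 14.85
eef_pos: [568.9, 122.6, 67.2]
eef_rot: [0.0, 0.699, 0.715, -0.001]
wrist_force: [-0.7, -5.1, 0.3]
width: 15.2
gripper_force: 60.1
```

Request:
step_arm(rot=[[0, 0, 0], [0, 0, 0], [0, 0, 0]], travel=[[0.02, 0, 0], [0, 0, 0], [0, 0, 0]], jaw=[-1, -1, -1])

```text
time: 15.15
eef_pos: [569.0, 122.7, 67.3]
eef_rot: [0.001, 0.699, 0.715, -0.002]
wrist_force: [-0.3, -8.0, 2.2]
width: 15.3
gripper_force: 60.4
```

The force rose to 8 N with no further travel, so the carrier is against the stop. I'm backing the stick out along the channel.

Request:
step_arm(rot=[[0, 0, 0], [0, 0, 0], [0, 0, 0], [0, 0, 0], [0, 0, 0], [0, 0, 0], [0, 0, 0], [0, 0, 0], [0, 0, 0], [0, 0, 0], [0, 0, 0], [0, 0, 0]], travel=[[-0.02, 0, 0], [-0.02, 0, 0], [-0.05, 0, 0], [-0.15, 0, 0], [-0.3, 0, 0], [-0.3, 0, 0], [-0.3, 0, 0], [-0.3, 0, 0], [-0.3, 0, 0], [-0.3, 0, 0], [-0.3, 0, 0], [-0.3, 0, 0]], jaw=[-1, -1, -1, -1, -1, -1, -1, -1, -1, -1, -1, -1])

```text
time: 16.35
eef_pos: [571.8, -8.9, 67.1]
eef_rot: [-0.0, 0.699, 0.715, -0.001]
wrist_force: [0.1, 0.8, -0.5]
width: 15.1
gripper_force: 60.0
```

Request:
step_arm(rot=[[0, 0, 0], [0, 0, 0], [0, 0, 0], [0, 0, 0], [0, 0, 0], [0, 0, 0], [0, 0, 0], [0, 0, 0], [0, 0, 0], [0, 0, 0]], travel=[[-0.3, 0, 0], [-0.3, 0, 0], [-0.3, 0, 0], [-0.3, 0, 0], [-0.3, 0, 0], [-0.3, 0, 0], [-0.3, 0, 0], [-0.3, 0, 0], [-0.1, 0, 0], [0, 0, 0]], jaw=[-1, -1, -1, -1, -1, -1, -1, -1, -1, -1])

```text
time: 17.35
eef_pos: [574.7, -133.4, 67.2]
eef_rot: [-0.0, 0.7, 0.715, -0.001]
wrist_force: [-0.2, -0.2, -0.5]
width: 15.6
gripper_force: 60.0
```

```bash
python3 go.py 455 -290 57.5 91.4
```

```text
t 17.35 pos [ 574.7 -133.4   67.2] F [-0.2 -0.2 -0.5] width 15.6 grip 60.0
rot [-0.0003  0.0002 -0.001 ] travel now [-3.081 -2.459  0.197] after turn [-3.073 -2.469  0.193]
```

Request:
step_arm(rot=[[0, 0, 0], [0, 0, 0], [0, 0, 0], [0, 0, 0], [0, 0, 0], [0, 0, 0], [0, 0, 0], [0, 0, 0], [0, 0, 0], [0, 0, 0], [0, 0, 0]], travel=[[0, 0, -0.2], [0, -0.2, -0.2], [0, -0.45, 0], [0, -0.45, 0], [0, -0.45, 0], [-0.3, -0.45, 0], [-0.5, -0.45, 0], [-0.5, 0, 0], [-0.5, 0, 0], [-0.5, 0, 0], [0, 0, 0]], jaw=[-1, -1, -1, -1, -1, -1, -1, -1, -1, -1, -1])

```text
time: 18.45
eef_pos: [455.6, -252.9, 88.9]
eef_rot: [0.002, 0.7, 0.715, -0.001]
wrist_force: [0.2, -0.0, -0.5]
width: 15.1
gripper_force: 59.9
```

```bash
python3 go.py 455 -250 57.5 91.4
```

```text
t 18.45 pos [ 455.6 -252.9   88.9] F [ 0.2 -0.  -0.5] width 15.1 grip 59.9
rot [ 0.0006  0.0013 -0.0011] travel now [ 0.061 -0.011  0.627] after turn [ 0.058 -0.01   0.627]
```

Request:
step_arm(rot=[[0.001, 0.001, 0], [0, 0, 0], [0, 0, 0], [0, 0, 0], [0, 0, 0], [0, 0, 0], [0, 0, 0], [0, 0, 0]], travel=[[0, 0, 0.15], [0, 0, 0.15], [0, 0, 0.15], [0, 0, 0.08], [0, 0, 0.04], [0, 0, 0.02], [0, 0, 0], [0, 0, 0]], jaw=[-1, -1, -1, -1, -1, -1, -1, -1])

```text
time: 19.25
eef_pos: [454.8, -250.2, 58.1]
eef_rot: [-0.002, 0.699, 0.715, -0.001]
wrist_force: [0.4, -0.3, -0.4]
width: 15.2
gripper_force: 59.9
```

Request:
step_arm(rot=[[0, 0, 0], [0, 0, 0], [0, 0, 0], [0, 0, 0]], travel=[[0, 0, 0.02], [0, 0, 0.01], [0, 0, 0], [0, 0, 0]], jaw=[-1, -1, -1, -1])

```text
time: 19.65
eef_pos: [454.8, -250.3, 56.7]
eef_rot: [-0.002, 0.699, 0.715, -0.001]
wrist_force: [-0.8, 1.1, 2.8]
width: 15.7
gripper_force: 60.4
```

It's touching down (2.8 N up). I'm releasing and rising straight up.

Request:
step_arm(rot=[[0, 0, 0], [0, 0, 0], [0, 0, 0], [0, 0, 0], [0, 0, 0], [0, 0, 0], [0, 0, 0], [0, 0, 0]], travel=[[0, 0, 0.01], [0, 0, 0], [0, 0, 0], [0, 0, 0], [0, 0, 0], [0, 0, 0], [0, 0, 0], [0, 0, 0]], jaw=[-1, -0.4, -0.2, 0, 0.3, 0.3, 0.3, 0.3])

```text
time: 20.45
eef_pos: [454.6, -250.2, 55.9]
eef_rot: [-0.002, 0.699, 0.715, -0.001]
wrist_force: [-0.1, 0.4, 0.7]
width: 55.5
gripper_force: 0.0
```

Request:
step_arm(rot=[[0, 0, 0], [0, 0, 0], [0, 0, 0], [0, 0, 0], [0, 0, 0], [0, 0, 0], [0, 0, 0], [0, 0, 0], [0, 0, 0], [0, 0, 0], [0, 0, 0], [0, 0, 0]], travel=[[0, 0, -0.1], [0, 0, -0.2], [0, 0, -0.3], [0, 0, -0.4], [0, 0, -0.5], [0, 0, -0.5], [0, 0, -0.5], [0, 0, -0.5], [-0.6, 0, -0.3], [-0.6, 0, 0], [-0.6, 0, 0], [-0.6, 0, 0]], jaw=[0.3, 0.3, 0.3, 0.3, 0.3, 0.3, 0.3, 0.3, 0.3, 0.3, 0.3, 0.3])

```text
time: 21.65
eef_pos: [458.0, -371.6, 222.0]
eef_rot: [-0.001, 0.699, 0.715, -0.001]
wrist_force: [1.1, 0.2, -0.8]
width: 55.2
gripper_force: 0.0
```

```bash
python3 - <<'E'
from h import *
cs=[read_camera("top"),read_camera("side")]
cut=[cv2.resize(c["img"][b[1]:b[3],b[0]:b[2],::-1],(400,300),interpolation=cv2.INTER_CUBIC) for c,b in zip(cs,[(100,120,400,345),(130,110,370,290)])]
z=[cv2.resize(c["img"][b[1]:b[3],b[0]:b[2],::-1],(400,300),interpolation=cv2.INTER_CUBIC) for c,b in zip(cs,[(100,180,152,219),(160,145,212,184)])]
cv2.imwrite("pics/end.png",np.vstack([np.hstack(cut),np.hstack(z)]))
print(state()["time"],state()["width"],state()["wrist_force"])
E
```

```text
21.75 55.36394455310666 [-0.22919833 -0.15529939  0.83832359]
```

View pics/end.png

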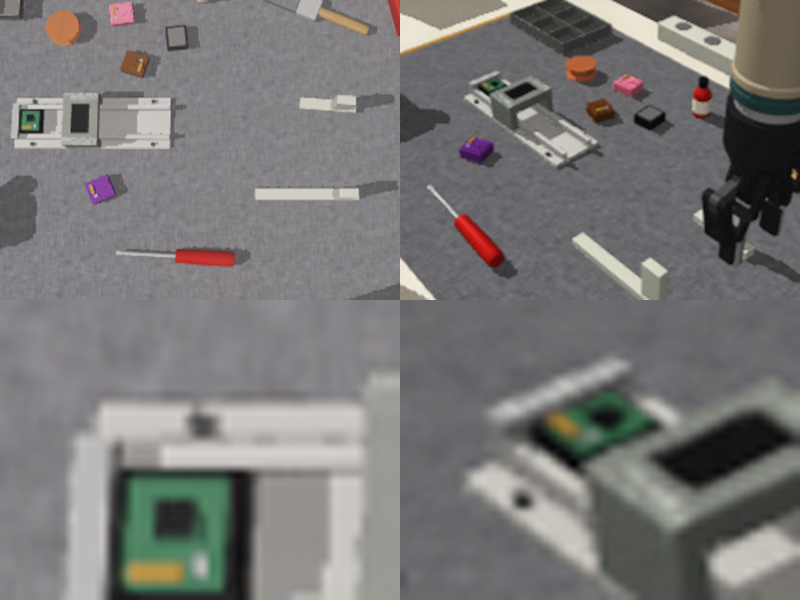

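The carrier rests against the stop, its edge meeting the stop face at crop x≈115. The long stick stands upright on its foot bar at (255–358, 193), clear of the track, and the gripper is free. Handing in.

```bash
python3 -c "
from plant import finish_job; print(finish_job())"
```

```text
the job is handed in; nothing more can be done
None
```

I pushed the carrier through under the arch to the end stop with the long stick, stood the stick back on the bench clear of the track, and handed the job in at about 22 s; no verdict came back.

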